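# Bring the glued sherd under the bench magnifier

### The job

The glue on the three sherds lying on the turntable is still setting, and the join of the largest one is to be inspected. Without touching the sherds, push the turntable round by its turning bars and swing the magnifier's arm across with a fingertip, until the whole of the largest sherd lies squarely under the lens, seen from straight above. The sherds must not shift on the plate, and everything else on the table stays where it is.

Things in the scene. Friction and masses are not known exactly. Their poses are not given: they have to be found in the camera images.
- turntable: hand-turned turntable, fixed on the table: grey round foot 160 mm across, and on it a round aluminium plate 220 mm across with a light grey mat. Origin: centre of its underside on the table, on the turning axis; z up
- plate (a joint): angle (rad) of the turntable plate about the vertical axis, anticlockwise seen from above is positive; turns freely both ways for more than a full turn from any start. A drag bearing (about 0.12 N m, i.e. about 1 N at a bar) stops it where it is left
- plate_centre (a point): centre of the plate's top face, 60 mm above the table, on the turning axis
- bar0 (a point): first of four turning bars that stick out of the plate's rim like spokes, 90 degrees apart. Each is a steel rod 8 mm thick, level, its axis 48 mm above the table, running from the rim (110 mm from the axis) out to a black knob (17 mm thick) that covers 140 to 159 mm from the axis. This point is on the rod's axis, 135 mm from the turning axis. Under the bars there is open space down to the table.
- bar1 (a point): the same point on the second bar, 90 degrees anticlockwise from bar0
- bar2 (a point): the same point on the third bar
- bar3 (a point): the same point on the fourth bar
- magnifier: bench magnifier, fixed on the table left of the turntable: white round foot 114 mm across and 18 mm high and an upright steel post. Origin: centre of the foot's underside, on the post's axis, about which the arm swings; z up. The post and its cap end 172 mm above the table
- lens_arm (a joint): angle (rad) of the lens arm about the post's vertical axis, anticlockwise seen from above is positive; at 0 the arm points along the x axis of magnifier. Stops at -2.6 and 0.5. The joint is stiff (about 0.25 N m) and stays where it is left
- lens_centre (a point): centre of the clear round lens at the end of the arm, 150 mm above the table and 215 mm from the post's axis. The lens is 112 mm across inside a white ring 131 mm across and 12 mm thick
- tube_mid (a point): point on the axis of the lens arm, 110 mm from the post's axis and 150 mm above the table. The arm is a steel tube 12 mm thick from the post to 132 mm out, then a white sleeve 17 mm thick to the ring at 150 mm
- sherd_large: the largest of the three brown pottery sherds lying loose on the plate, 55 x 57 x 10 mm; origin: centre of its underside
- sherd_small_a: small brown pottery sherd lying loose on the plate, 33 x 29 x 8 mm; origin: centre of its underside
- sherd_small_b: small brown pottery sherd lying loose on the plate, 36 x 31 x 8 mm; origin: centre of its underside
- glue_bottle: bystander: white glue bottle with an orange tip, 38 mm thick, 112 mm high, standing; origin: centre of its underside
- blue_vial: bystander: clear vial with a blue cap, 28 mm thick, 52 mm high, standing; origin: centre of its underside
- red_vial: bystander: clear vial with a red cap, 28 mm thick, 52 mm high, standing; origin: centre of its underside
- eraser: bystander: eraser in a blue card sleeve, 20 x 46 x 12 mm, lying on the table; origin: centre of its underside
Not all that is in view belongs to the job. What is shaped like the sherd_large but purple is not meant.

How it is judged:
At the end, for the whole second after the job is handed in: The lens centre stands within 20 mm, seen from above, of the centre of the largest sherd (so the whole sherd is inside the lens); plate, arm and sherd are at rest; all three sherds lie on the plate (horizontal distance between lens_centre and sherd_large below 0.02 m and velocity of joint plate between -0.03 and 0.03 rad/s and velocity of joint lens_arm between -0.03 and 0.03 rad/s and linear speed of sherd_large below 0.01 m/s and height (world z) of sherd_large between 0.056 and 0.064 m and height (world z) of each of sherd_small_a, sherd_small_b above 0.056 m); the robot touches nothing.
It fails at once if a sherd is touched by the robot (contact force between any of the arm, the fingers and sherd_large above 0.2 N or contact force between any of the arm, the fingers and sherd_small_a above 0.2 N or contact force between any of the arm, the fingers and sherd_small_b above 0.2 N).
It fails at once if a sherd is lifted off the plate or slides on it (its centre leaves the band 51 to 77 mm from the axis, or two sherds come within 60 mm, centre to centre) (height (world z) of any of sherd_large, sherd_small_a, sherd_small_b above 0.068 m or horizontal distance between any of sherd_large, sherd_small_a, sherd_small_b and plate_centre above 0.077 m or horizontal distance between any of sherd_large, sherd_small_a, sherd_small_b and plate_centre below 0.051 m or horizontal distance between sherd_large and sherd_small_a below 0.06 m or horizontal distance between any of sherd_large, sherd_small_a and sherd_small_b below 0.06 m).
It fails at once if a bystander is moved more than 15 mm (distance of any of glue_bottle, blue_vial, red_vial, eraser from where it was at the start of the episode above 0.015 m).
It also fails if it takes over 72 s, if anything falls off the work surface, if the arm or the gripper's body presses on something with over 40 N, if the wrist force passes 120 N, or if a joint passes its speed limit or range.

### The arm

A 6-joint arm with a two-finger parallel gripper is mounted at the origin on a cart in front of the work surface, level with it; the furniture and walls round the work are solid. World frame = base frame: x ahead of the robot, y to its left, z up, the work surface at z = 0. Lengths are in m, angles in rad, forces in N, time in s.
With the tool pointing down it reaches from about 0.275 to 0.75 m from the base axis. Payload 10.2 kg.
Tool frame: the origin (TCP) lies midway between the tips of the shut fingers; the grasp point (between the pads) lies 19 mm behind it (env.hold_point_z is the distance from the TCP to the grasp point, in m); x points along the fingers, z is the direction in which the jaws open and shut, and the axes are right-handed (so a half turn about x gives the same grasp; the last joint's range is limited). The gripper opens to 85 mm and grips with 20 to 120 N. Pads are 22 mm wide; open, the fingers measure 114 mm over their backs; the gripper's body (76 mm by 85 mm) begins 54 mm behind the grasp point. The pads swing forward as they close: fully open they stand 13 mm farther back than shut.
Start: joints at [1.062, 0.313, 1.498, -0, 1.331, -0.223], TCP at [0.148, 0.504, 0.231] pointing down, gripper open.
Joint ranges: [-2.94, 2.94], [-0.97, 2.17], [0.19, 2.56], [-1.23, 4.37], [0.02, 3.11], [-2.88, 2.88]. Speed limits (rad/s): [2.39, 2.39, 3.01, 3.14, 3.14, 3.14].

### API

Orientations are given as a unit quaternion [x, y, z, w].
In Python, from bench import env, kinematics, monitor, eyes, job gives the robot as it stands. The module is installed in compiled form; this text tells all that it offers. Calls block until the motion is done:
- env.reach(position, orientation): joint-space move of the TCP to a pose.
- env.movel(position, velocity=0.15, frame=None, guard=None): straight line of the TCP; frame=None keeps the orientation; velocity is the mean speed in m/s. With guard (N) it stops when the force on the tool has changed by that much, and returns True; else False.
- env.set_joints(angles): joint-space move.
- env.release() and env.close_gripper(effort=None): open the fingers fully, or close them until they stop; effort is the grip in N (None keeps the last).
- env.hold(seconds).
- kinematics.ik(position, orientation): joint angles nearest the present ones, or None.
- monitor.sense(): the state.
- eyes.grab_frame(name): name is "scene" or "top" or "wrist"; returns a dict with "frame" (400x640x3 uint8, red, green, blue), "mtx" (3x3 intrinsics, pixels), "view" (4x4, takes a point from world to camera coordinates). Camera axes: x right, y down, z forward; pixel columns grow to the right and rows downward; lengths in m; the calibration is good to about 2 mm. A picture is of the moment at which its call begins. There is no depth.
A pose or a line that the arm cannot do raises env.MotionError and nothing moves.
- job.hand_in(): hands the job in, once; it reports no verdict.
The state is a dict: "clock": time; "joints": joint angles; "qvel": joint speeds; "joint_efforts": joint torques, N m; "position": TCP position; "ee_rot": TCP orientation; "contact_force": force on the tool from outside, world axes, zero at the start; "ft_torque": the same for the moment, N m; "finger_gap": opening from 0.0 (shut) to 1.0 (fully open).
Only numpy, scipy, OpenCV 4.12 (cv2) and the standard library are available. Lean on these libraries where they do the work, as an engineer would, in place of code of your own. Each camera call takes 0.05 s, during which the arm holds its last target.

## Working session

There is one attempt and no reset: what is moved stays moved. The work goes in short steps, each a Python script; the robot and the scene stay as the last script left them, time stands still between calls to the robot, and variables do not carry over. Pictures are saved under pics/ and viewed, and the job is handed in when it is done.

```bash
ls; mkdir -p pics; python3 - <<'E'
from bench import env, kinematics, monitor, eyes, job
import cv2
for n in ["scene","top","wrist"]:
    f=eyes.grab_frame(n); cv2.imwrite(f"pics/{n}0.png",f["frame"][:,:,::-1]); print(n,f["mtx"].tolist(),f["view"].round(4).tolist())
s=monitor.sense(); print(s["clock"],s["ee_rot"],s["position"],s["finger_gap"])
E
```

```text
pics
scene [[511.611089519535, 0.0, 320.1565705427997], [0.0, 511.611089519535, 198.15978858769256], [0.0, 0.0, 1.0]] [[0.7959, -0.6051, 0.022, -0.5754], [-0.3473, -0.4859, -0.802, 0.1707], [0.496, 0.6307, -0.5969, 1.1175], [0.0, 0.0, 0.0, 1.0]]
top [[384.6330866262376, 0.0, 318.25814928096105], [0.0, 384.6330866262376, 198.7834639913594], [0.0, 0.0, 1.0]] [[-0.0026, -0.9996, 0.0278, -0.2577], [-0.9821, -0.0026, -0.1883, 0.5552], [0.1883, -0.0278, -0.9817, 1.0217], [0.0, 0.0, 0.0, 1.0]]
wrist [[328.265094499209, 0.0, 322.5219319932329], [0.0, 328.265094499209, 202.40775982299755], [0.0, 0.0, 1.0]] [[0.2825, 0.9593, -0.0019, -0.5247], [0.9245, -0.2718, 0.2671, -0.034], [0.2557, -0.0772, -0.9637, 0.3806], [0.0, 0.0, 0.0, 1.0]]
0.15 [-0.423821    0.56641704  0.42355544  0.56581647] [0.1479306  0.50354442 0.23088366] 0.9998799415491458
```

View pics/top0.png

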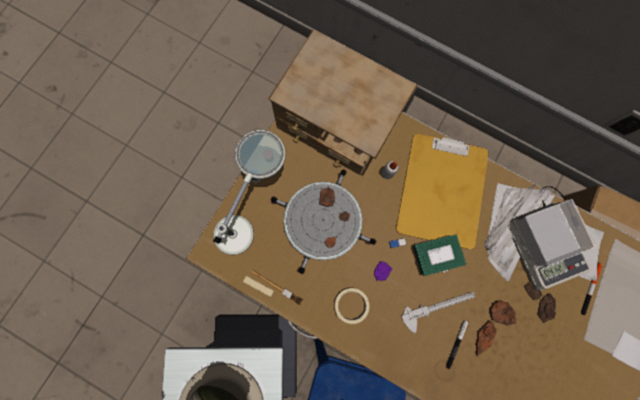

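View pics/scene0.png

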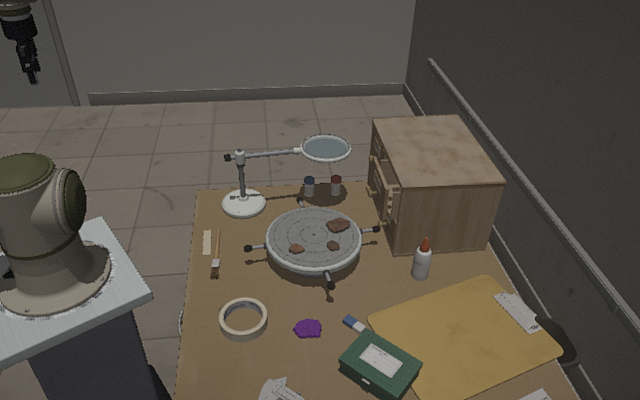

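```bash
cat > h.py <<'E'
import numpy as np, cv2
from bench import env, kinematics, monitor, eyes, job
def ray(f,uv,z):
    R=f["view"][:3,:3];t=f["view"][:3,3];c=-R.T@t
    d=R.T@np.linalg.inv(f["mtx"])@np.array([uv[0],uv[1],1.0])
    return c+d*(z-c[2])/d[2]
def proj(f,p):
    q=f["mtx"]@(f["view"][:3,:3]@np.asarray(p,float)+f["view"][:3,3]); return q[:2]/q[2]
def save(f,name,box=None,k=1):
    im=f["frame"][:,:,::-1]
    if box: x0,y0,x1,y1=box; im=im[y0:y1,x0:x1]
    cv2.imwrite("pics/"+name,cv2.resize(im,None,fx=k,fy=k,interpolation=cv2.INTER_CUBIC))
E
python3 - <<'E'
from h import *
f=eyes.grab_frame("top"); save(f,"top1.png",(190,120,410,285),3.6)
f=eyes.grab_frame("scene"); save(f,"scene1.png",(190,100,470,300),2.8)
E
```

```text
(no output)
```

View pics/top1.png

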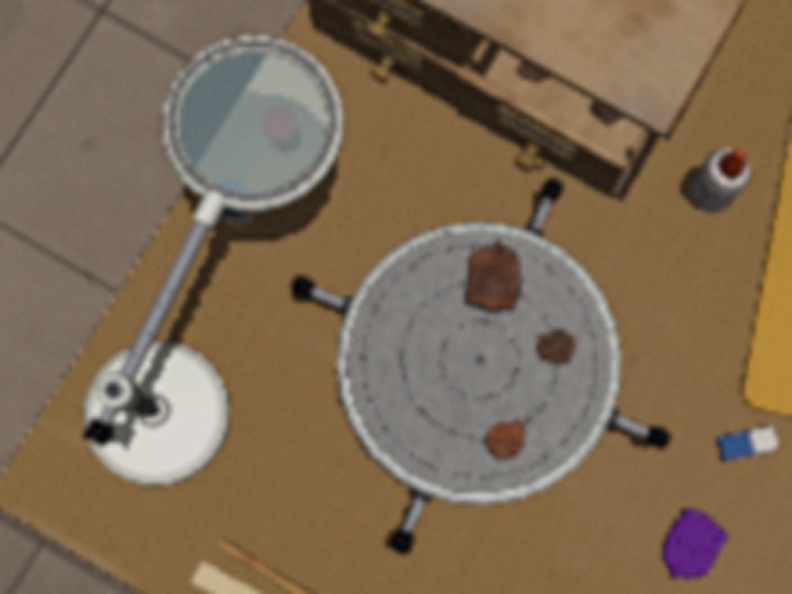

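View pics/scene1.png

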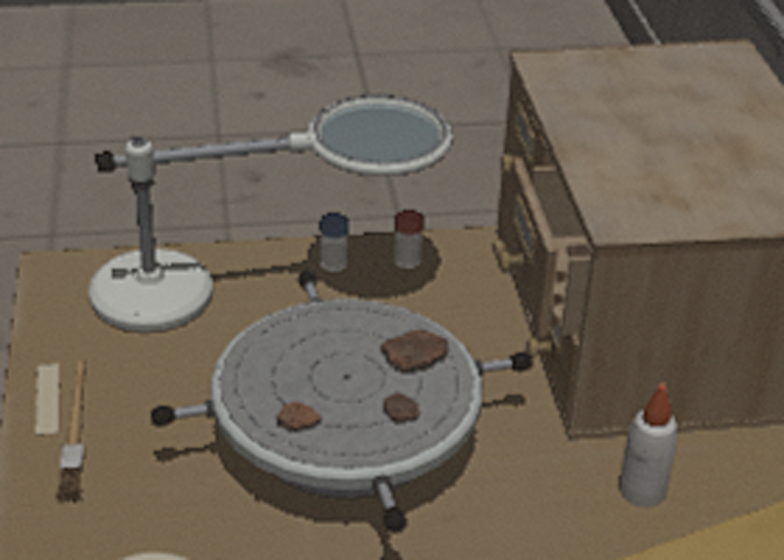

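```bash
python3 - <<'E'
from h import *
f=eyes.grab_frame("top")
im=f["frame"]; hsv=cv2.cvtColor(im,cv2.COLOR_RGB2HSV)
c=lambda x,y:(190+x/3.6-0.36,120+y/3.6-0.36)
kn=[ray(f,c(*p),0.048)[:2] for p in [(302,288),(551,188),(658,437),(401,541)]]
C=np.mean(kn,0); print("knob centre",C)
for k in kn: d=k-C; print(k.round(4),np.hypot(*d).round(4),np.degrees(np.arctan2(d[1],d[0])).round(1))
print("plate dot",ray(f,c(480,359),0.06))
# rim ellipse
m=((hsv[:,:,1]<60)&(hsv[:,:,2]>70)).astype(np.uint8); m[:,:280]=0;m[:175]=0;m[262:]=0;m[:,368:]=0
cs,_=cv2.findContours(cv2.morphologyEx(m,cv2.MORPH_OPEN,np.ones((5,5))),cv2.RETR_EXTERNAL,cv2.CHAIN_APPROX_NONE); k=max(cs,key=cv2.contourArea)
P=np.array([ray(f,p[0],0.06)[:2] for p in k]);e=cv2.fitEllipse((P*1000).astype(np.float32));print("rim",e)
# sherds
print(im[197,327],hsv[197,327],im[220,320],im[216,344],im[241,330])
m=((hsv[:,:,0]<12)|(hsv[:,:,0]>172))&(hsv[:,:,1]>70); yy,xx=np.mgrid[:400,:640]; m&=(np.hypot(xx-323,yy-220)<36)
n,l,st,ce=cv2.connectedComponentsWithStats(m.astype(np.uint8))
for i in range(1,n):
    if st[i,4]<15: continue
    p=ray(f,ce[i],0.066)[:2]; d=p-C; print("sherd",ce[i].round(1),st[i],p.round(4),np.hypot(*d).round(4),np.degrees(np.arctan2(d[1],d[0])).round(1))
L=ray(f,c(253,123),0.15); print("lens",L)
for q,z in [((120,390),.172),((157,413),.018)]: p=ray(f,c(*q),z)[:2]; print("post",q,p,np.hypot(*(p-L[:2])), np.hypot(*(p-C)))
print("tube",ray(f,c(160,308),.15))
for nme,q,z in [("bottle",(733,160),.112),("red",(278,122),.052),("blue",(232,190),.052)]: print(nme,ray(f,c(*q),z))
g=eyes.grab_frame("scene")
cs=lambda x,y:(190+x/2.8-.3,100+y/2.8-.3)
print("scene lens",ray(g,cs(382,134),.15),"cap",ray(g,cs(140,143),.172),"foot",ray(g,cs(150,285),.018),"plate",ray(g,cs(347,377),.06),"red",ray(g,cs(408,218),.05),"blue",ray(g,cs(334,222),.05))
E
```

```text
knob centre [ 0.49666917 -0.26966838]
[ 0.554 -0.132] 0.1492 67.4
[ 0.6356 -0.3282] 0.1508 -22.9
[ 0.4377 -0.4081] 0.1504 -113.1
[ 0.3593 -0.2104] 0.1496 156.7
plate dot [ 0.49658259 -0.27045213  0.06      ]
rim ((495.530517578125, -269.4712829589844), (215.9196319580078, 216.5823974609375), 73.21883392333984)
[82 57 44] [ 10 118  82] [125 124 122] [84 63 51] [109  65  44]
sherd [326.5 196.9] [319 188  16  18 214] [ 0.5587 -0.2804] 0.0629 -9.8
sherd [344.1 215.8] [339 212  11   8  64] [ 0.5057 -0.3287] 0.0597 -81.3
sherd [330.2 241.4] [325 237  11  10  87] [ 0.4354 -0.2895] 0.0644 -162.1
lens [ 0.65598846 -0.10346689  0.15      ]
post (120, 390) [ 0.45975912 -0.02124748] 0.21275805271506482 0.2511479598563969
post (157, 413) [ 0.45915482 -0.01727958] 0.21487609772427363 0.25516158029913477
tube [ 0.52014037 -0.04184008  0.15      ]
bottle [ 0.64108479 -0.46020767  0.112     ]
red [ 0.68779774 -0.11066495  0.052     ]
blue [ 0.63173656 -0.07577766  0.052     ]
scene lens [ 0.65823339 -0.10459442  0.15      ] cap [ 0.45670471 -0.02557827  0.172     ] foot [ 0.45642018 -0.02238096  0.018     ] plate [ 0.4966127  -0.27118137  0.06      ] red [ 0.68838301 -0.11070472  0.05      ] blue [ 0.62721011 -0.0754148   0.05      ]
```

The large sherd on the plate is at top px (327,197). Other possible matches are the small plate sherds at (344,216) and (330,241), the brown sherds off to the right at (503,312), (487,336) and (547,308), and the purple one at (383,271). I'm choosing the largest brown one on the plate; the crop confirms it, and it measures about 63 mm from the axis.

The nearest point where the lens can sit over it needs the plate turned about +61° and the lens arm about −46°. I'll do the plate first, pushing the near bar (at 157°).

```bash
cat >> h.py <<'E'
from scipy.spatial.transform import Rotation as Ro
C=np.array([0.4964,-0.2702])
def down(a):
    x=np.array([0,0,-1.]);z=np.array([np.cos(a),np.sin(a),0]);y=np.cross(z,x)
    return Ro.from_matrix(np.stack([x,y,z],1)).as_quat()
def st(msg=""):
    s=monitor.sense(); print(msg,round(s["clock"],2),np.round(s["position"],4),np.round(s["contact_force"],2),np.round(s["joints"],2),round(s["finger_gap"],2))
def pol(th,r,z): t=np.radians(th); return [C[0]+r*np.cos(t),C[1]+r*np.sin(t),z]
E
python3 - <<'E'
from h import *
s=monitor.sense(); print(Ro.from_quat(s["ee_rot"]).as_matrix().round(2))
for z in (.30,.03):
  for th in (140,180,210):
    for sg in (90,-90):
        print(z,th,sg,np.round(kinematics.ik(pol(th,.146,z),down(np.radians(th+sg))),2))
E
```

```text
[[-0.   -0.96  0.28]
 [-0.    0.28  0.96]
 [-1.    0.   -0.  ]]
0.3 140 90 [-0.71  0.04  1.65 -0.    1.46  1.56]
0.3 140 -90 [-0.71  0.04  1.65 -0.    1.46 -1.58]
0.3 180 90 [-0.92  0.08  1.6  -0.    1.46  0.65]
0.3 180 -90 [-0.92  0.08  1.6  -0.    1.46 -2.49]
0.3 210 90 [-0.98  0.23  1.43  0.    1.48  0.07]Traceback (most recent call last):
  File "<stdin>", line 6, in <module>
    return _wrapfunc(a, 'round', decimals=decimals, out=out)
    return _wrapit(obj, method, *args, **kwds)
    result = getattr(arr, method)(*args, **kwds)
TypeError: unsupported operand type(s) for *: 'NoneType' and 'float'
```

```bash
python3 - <<'E'
from h import *
env.close_gripper(20)
p=monitor.sense()["position"]; env.movel([p[0],p[1],.32],velocity=.2)
th=141
env.reach(pol(th,.146,.30),down(np.radians(th+90))); st("above")
f=eyes.grab_frame("wrist"); save(f,"w1.png"); f=eyes.grab_frame("scene"); save(f,"s2.png")
E
```

```text
above 4.27 [ 0.3832 -0.1779  0.3   ] [-0.14  0.77  0.06] [-0.71  0.04  1.65  0.    1.46  1.54] -0.0
```

View pics/w1.png

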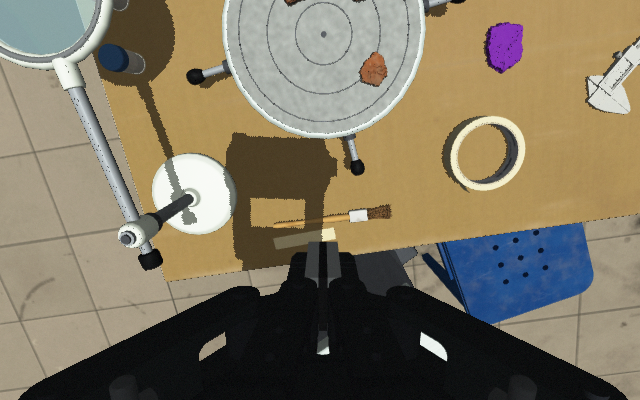

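View pics/s2.png

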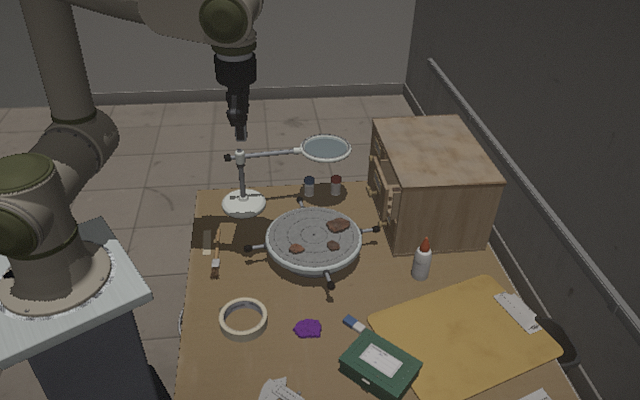

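```bash
python3 - <<'E'
from h import *
f=eyes.grab_frame("wrist")
for q in [(197,76),(357,167),(275,225),(392,210)]: print(ray(f,q,.048 if q[1]<170 else .01).round(3))
env.movel(pol(141,.146,.032),velocity=.2); st("down")
hit=env.movel(pol(150,.146,.032),velocity=.03,frame=down(np.radians(150+90)),guard=1.0); st(hit)
E
```

```text
[ 0.554 -0.134  0.048]
[ 0.358 -0.212  0.048]
[ 0.358 -0.072  0.01 ]
[ 0.273 -0.212  0.01 ]
down 5.91 [ 0.3833 -0.1786  0.0326] [ 0.6  -0.13 -0.15] [-0.71  0.39  2.01  0.    0.74  1.54] -0.0
False 6.83 [ 0.37   -0.1971  0.0321] [-0.81 -0.28 -0.15] [-0.77  0.38  2.02 -0.    0.74  1.32] 0.0
```

```bash
python3 - <<'E'
from h import *
for th in range(154,203,6):
    env.movel(pol(th,.146,.032),velocity=.05,frame=down(np.radians(th+90)))
    if th%12==10: st(th)
st("end")
f=eyes.grab_frame("top"); save(f,"top2.png",(190,120,410,285),3.6)
E
```

```text
154 7.17 [ 0.3652 -0.2061  0.032 ] [ 0.85  0.06 -0.38] [-0.79  0.39  2.02 -0.    0.74  1.23] 0.0
166 8.09 [ 0.3548 -0.2346  0.032 ] [-0.01 -0.6  -0.39] [-0.86  0.4   2.    0.    0.74  0.96] -0.0
178 9.01 [ 0.3505 -0.2648  0.032 ] [-0.36 -0.05  0.42] [-0.91  0.42  1.96  0.    0.76  0.69] 0.0
190 9.93 [ 0.3526 -0.2952  0.0319] [-0.33 -0.41  0.39] [-0.95  0.45  1.91  0.    0.78  0.45] -0.0
202 10.84 [ 0.3609 -0.3246  0.0319] [0.19 0.78 0.32] [-0.97  0.49  1.83  0.    0.82  0.21] -0.0
end 10.84 [ 0.3609 -0.3246  0.0319] [0.19 0.78 0.32] [-0.97  0.49  1.83  0.    0.82  0.21] -0.0
```

View pics/top2.png

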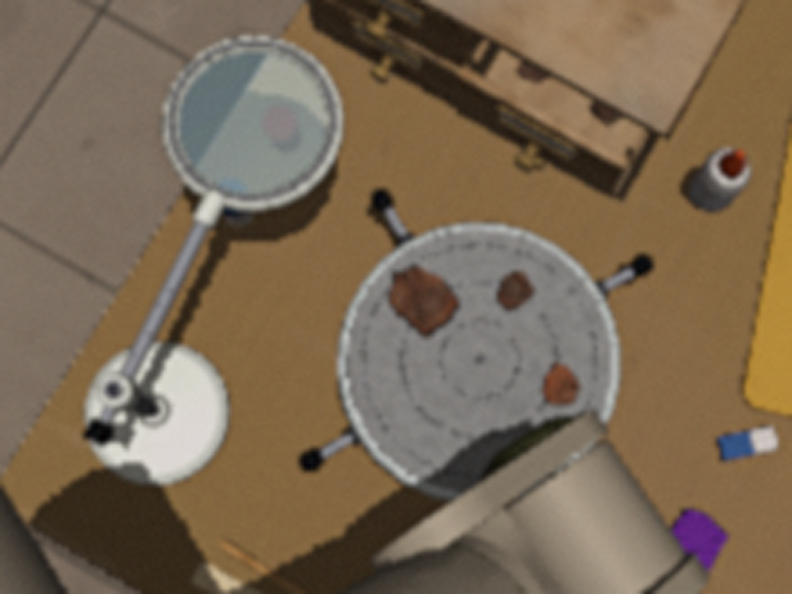

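```bash
cat >> h.py <<'E'
def sherds():
    f=eyes.grab_frame("top"); hsv=cv2.cvtColor(f["frame"],cv2.COLOR_RGB2HSV)
    m=((hsv[:,:,0]<12)|(hsv[:,:,0]>172))&(hsv[:,:,1]>70); yy,xx=np.mgrid[:400,:640]; m&=(np.hypot(xx-323,yy-220)<36)
    n,l,s,ce=cv2.connectedComponentsWithStats(m.astype(np.uint8))
    for i in range(1,n):
        if s[i,4]<20: continue
        p=ray(f,ce[i],0.066)[:2]; d=p-C; print("sherd",s[i,4],p.round(4),np.hypot(*d).round(4),np.degrees(np.arctan2(d[1],d[0])).round(1))
    return f
E
python3 - <<'E'
from h import *
sherds()
E
```

```text
sherd 231 [ 0.5419 -0.2259] 0.0635 44.2
sherd 58 [ 0.5489 -0.2971] 0.059 -27.1
sherd 84 [ 0.4759 -0.3308] 0.0639 -108.7
```

```bash
python3 - <<'E'
from h import *
for th in (206,209.5):
    env.movel(pol(th,.146,.032),velocity=.03,frame=down(np.radians(th+90)))
env.movel(pol(200,.15,.032),velocity=.1)
env.movel(pol(200,.15,.30),velocity=.25); st()
f=sherds()
w=eyes.grab_frame("wrist"); save(w,"w2.png")
P=np.array([.458,-.0205]); 
for a in (0,45,70):
    t=np.radians(-22.8-a+ 90); print(a,)
# candidate start of tube push: 
for r in (.08,.11):
  for a in (-22.8,-45,-68.8):
    for off in (.045,.02):
      u=np.array([np.cos(np.radians(a)),np.sin(np.radians(a))]);n=np.array([-u[1],u[0]])
      p=P+r*u+off*n
      for sg in (90,-90,0,180):
        print(r,a,off,sg,p.round(3), [None if (q:=kinematics.ik([*p,z],down(np.radians(a+sg)))) is None else np.round(q,2).tolist() for z in (.13,.3)])
E
```

```text
13.51 [ 0.3552 -0.3213  0.2989] [-0.89 -0.5  -0.53] [-0.98  0.17  1.51 -0.    1.47  0.08] -0.0
sherd 59 [ 0.5521 -0.2902] 0.0591 -19.8
sherd 226 [ 0.5357 -0.2201] 0.0637 51.9
sherd 80 [ 0.4843 -0.3326] 0.0636 -100.9
0
45
70
0.08 -22.8 0.045 90 [ 0.549 -0.01 ] [[-0.23, 0.46, 1.56, -0.0, 1.12, -1.4], [-0.23, 0.33, 1.3, -0.0, 1.51, -1.4]]
0.08 -22.8 0.045 -90 [ 0.549 -0.01 ] [[-0.23, 0.46, 1.56, -0.0, 1.12, 1.74], [-0.23, 0.33, 1.3, -0.0, 1.51, 1.74]]
0.08 -22.8 0.045 0 [ 0.549 -0.01 ] [[-0.23, 0.46, 1.56, -0.0, 1.12, 0.17], [-0.23, 0.33, 1.3, -0.0, 1.51, 0.17]]
0.08 -22.8 0.045 180 [ 0.549 -0.01 ] [None, None]
0.08 -22.8 0.02 90 [ 0.539 -0.033] [[-0.28, 0.45, 1.59, -0.0, 1.11, -1.45], [-0.28, 0.31, 1.32, -0.0, 1.51, -1.45]]
0.08 -22.8 0.02 -90 [ 0.539 -0.033] [[-0.28, 0.45, 1.59, -0.0, 1.11, 1.69], [-0.28, 0.31, 1.32, -0.0, 1.51, 1.69]]
0.08 -22.8 0.02 0 [ 0.539 -0.033] [[-0.28, 0.45, 1.59, -0.0, 1.11, 0.12], [-0.28, 0.31, 1.32, -0.0, 1.51, 0.12]]
0.08 -22.8 0.02 180 [ 0.539 -0.033] [None, None]
0.08 -45 0.045 90 [ 0.546 -0.045] [[-0.3, 0.46, 1.56, -0.0, 1.12, -1.08], [-0.3, 0.33, 1.3,
[... 3598 characters left out ...]
.0, 1.52, 2.36]]
0.11 -68.8 0.045 0 [ 0.54  -0.107] [[-0.41, 0.47, 1.56, -0.0, 1.12, 0.79], [-0.41, 0.33, 1.29, -0.0, 1.52, 0.79]]
0.11 -68.8 0.045 180 [ 0.54  -0.107] [[-0.41, 0.47, 1.56, -0.0, 1.12, -2.35], [-0.41, 0.33, 1.29, -0.0, 1.52, -2.35]]
0.11 -68.8 0.02 90 [ 0.516 -0.116] [[-0.44, 0.42, 1.62, -0.0, 1.1, -0.81], [-0.44, 0.28, 1.36, -0.0, 1.5, -0.81]]
0.11 -68.8 0.02 -90 [ 0.516 -0.116] [[-0.44, 0.42, 1.62, -0.0, 1.1, 2.33], [-0.44, 0.28, 1.36, 0.0, 1.5, 2.33]]
0.11 -68.8 0.02 0 [ 0.516 -0.116] [[-0.44, 0.42, 1.62, -0.0, 1.1, 0.76], [-0.44, 0.28, 1.36, -0.0, 1.5, 0.76]]
0.11 -68.8 0.02 180 [ 0.516 -0.116] [[-0.44, 0.42, 1.62, -0.0, 1.1, -2.38], [-0.44, 0.28, 1.36, -0.0, 1.5, -2.38]]
```

View pics/w2.png

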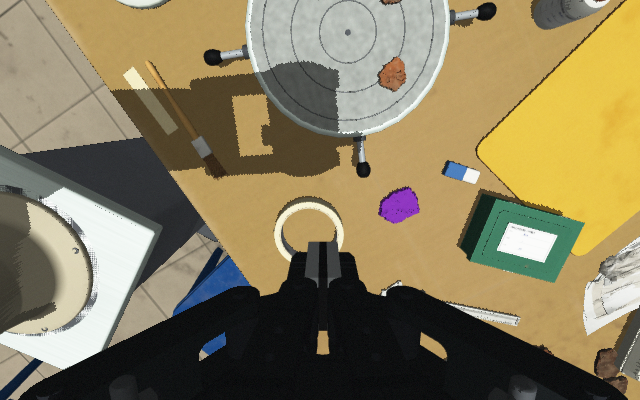

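```bash
cat >> h.py <<'E'
P=np.array([.458,-.0205])
def tub(a,off,z,r=.11):
    t=np.radians(a);u=np.array([np.cos(t),np.sin(t)]);n=np.array([-u[1],u[0]]);return [*(P+r*u+off*n),z]
def tq(a): return down(np.radians(a+90))
E
python3 - <<'E'
from h import *
env.reach(tub(-22.8,.055,.30),tq(-22.8)); st()
env.movel(tub(-22.8,.055,.13),velocity=.15); st("down")
h=env.movel(tub(-22.8,.022,.13),velocity=.04,guard=1.5); st(h)
for a in range(-26,-66,-5):
    env.movel(tub(a,.02,.13),velocity=.05,frame=tq(a))
    if a%10==-36%10: st(a)
st("end")
f=eyes.grab_frame("top"); save(f,"top3.png",(190,120,410,285),3.6)
f=eyes.grab_frame("scene"); save(f,"s3.png")
E
```

```text
15.03 [ 0.5806 -0.0132  0.2999] [ 0.27 -0.03 -0.18] [-0.22  0.4   1.19 -0.    1.54 -1.39] 0.01
down 16.32 [ 0.5811 -0.0126  0.1309] [1.59 0.22 1.22] [-0.22  0.53  1.46  0.    1.16 -1.4 ] -0.0
True 17.14 [ 0.5678 -0.043   0.1297] [-0.22  0.89  1.22] [-0.28  0.5   1.49  0.    1.14 -1.45] -0.0
-26 17.45 [ 0.5655 -0.0509  0.1299] [1.03 0.63 0.77] [-0.3   0.5   1.5  -0.    1.14 -1.41] 0.0
-36 18.13 [ 0.5588 -0.0689  0.13  ] [ 0.21  0.46 -0.58] [-0.33  0.49  1.52 -0.    1.14 -1.28] 0.0
-46 18.82 [ 0.5489 -0.0857  0.1301] [ 0.18  0.23 -0.13] [-0.37  0.48  1.54 -0.    1.13 -1.14] 0.0
-56 19.5 [ 0.5362 -0.1005  0.1301] [ 0.69  0.56 -0.05] [-0.4   0.46  1.57 -0.    1.11 -1.  ] 0.0
end 19.84 [ 0.5289 -0.107   0.13  ] [0.22 0.15 0.43] [-0.42  0.44  1.59 -0.    1.11 -0.93] 0.0
```

View pics/top3.png

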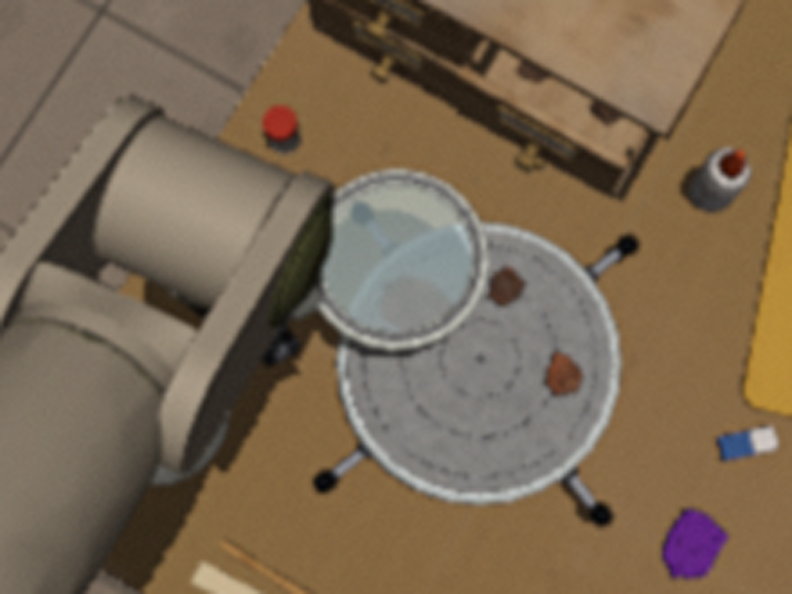

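View pics/s3.png

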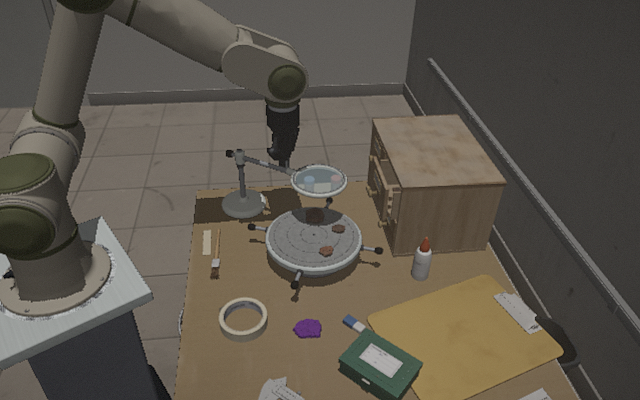

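```bash
python3 - <<'E'
from h import *
f=eyes.grab_frame("top")
L=ray(f,(190+402/3.6-.36,120+260/3.6-.36),.15); d=L[:2]-P; a=np.degrees(np.arctan2(d[1],d[0]));print(L,np.hypot(*d),a)
need=-68.7-a; print(need)
for k in (.5,1): 
    b=-61+need*k; env.movel(tub(b,.02,.13),velocity=.03,frame=tq(b))
st()
env.movel(tub(-61+need,.05,.13),velocity=.1)
p=monitor.sense()["position"]; env.movel([p[0],p[1],.33],velocity=.25)
env.reach([.148,.504,.30],down(np.radians(73.5))); st("away")
f=eyes.grab_frame("top"); save(f,"top4.png",(190,120,410,285),3.6)
f=eyes.grab_frame("scene"); save(f,"s4.png",(190,100,470,300),2.8)
E
```

```text
[ 0.55516586 -0.21163793  0.15      ] 0.21441761530228134 -63.053280540741895
-5.646719459258108
 20.66 [ 0.5199 -0.1137  0.13  ] [ 0.37 -1.05 -0.46] [-0.44  0.43  1.61 -0.    1.1  -0.84] -0.0
away 24.62 [0.1487 0.5039 0.3   ] [ 0.02 -1.11 -0.05] [ 1.06  0.27  1.37 -0.    1.5  -0.22] 0.0
```

View pics/top4.png

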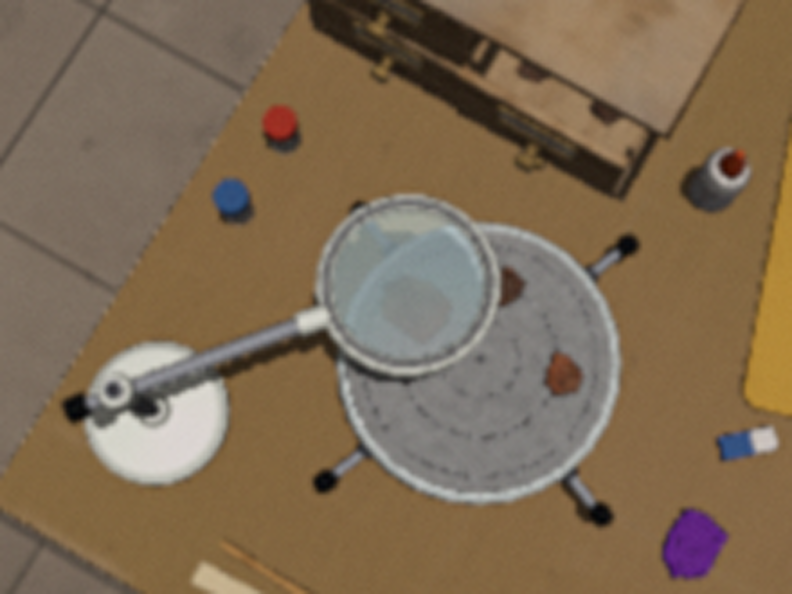

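View pics/s4.png

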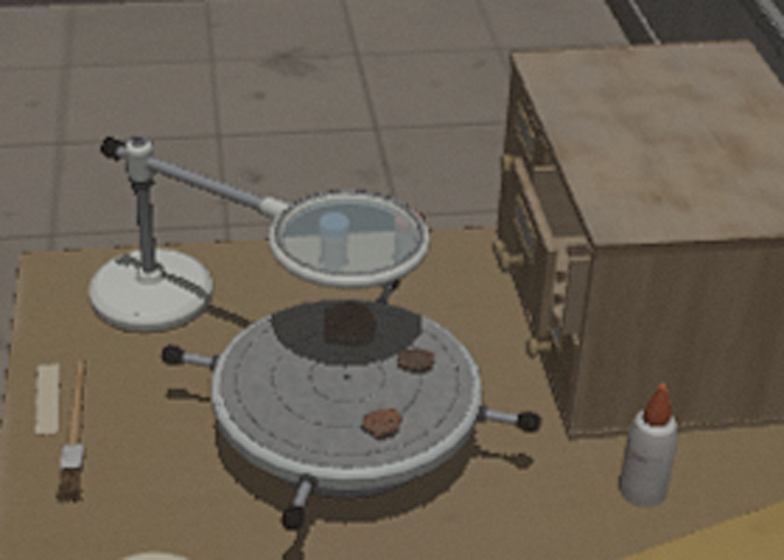

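```bash
python3 - <<'E'
from h import *
f=eyes.grab_frame("top");g=eyes.grab_frame("scene")
a=lambda x,y,z:ray(f,(190+x/3.6-.36,120+y/3.6-.36),z)[:2].round(4)
b=lambda x,y,z:ray(g,(190+x/2.8-.3,100+y/2.8-.3),z)[:2].round(4)
L1,L2=a(408,285,.15),b(349,239,.15);S1,S2=a(416,308,.066),b(350,325,.066)
print(L1,L2,S1,S2,np.hypot(*(L1-S1)),np.hypot(*(L2-S2)))
print("red",a(280,122,.052),"blue",a(231,196,.052)); st()
E
```

```text
[ 0.5371 -0.216 ] [ 0.5361 -0.2187] [ 0.5352 -0.2212] [ 0.5342 -0.2247] 0.005536244214266578 0.006293647591023834
red [ 0.6878 -0.1123] blue [ 0.6269 -0.0751]
 24.82 [0.1484 0.5039 0.3   ] [-0.91  0.67  0.17] [ 1.06  0.27  1.37 -0.    1.5  -0.22] -0.0
```

About 6 mm off in both views, against a limit of 20 mm, so I'm handing in.

```bash
python3 - <<'E'
from h import *
env.hold(.3); job.hand_in(); st()
E
```

```text
the job is handed in; nothing more can be done
the job is handed in; nothing more can be done
```

The largest sherd now lies under the lens, and the job is handed in; no verdict was reported. I pushed one turning bar with closed fingers to turn the plate about 62° anticlockwise. Then I swung the lens arm about 46° clockwise with a fingertip on its tube, and moved the robot away so it touches nothing.

- **Alignment:** the lens centre and the sherd centre are about 5.5 mm apart in the top camera and 6.3 mm in the scene camera, against the 20 mm limit.
- **Sherds:** at the last measurement, after the plate was turned and before the lens was swung, all three were 59–64 mm from the axis, as at the start. Each had turned by the same angle to within half a degree, so they did not slide. In the final pictures all three are still on the plate.
- **Bystanders:** the red vial stands within 2 mm of where it was. The blue vial measured about 5 mm off its first top-view reading, but that reading was taken through the lens rim. It matches its scene-camera position to under 1 mm. The glue bottle and eraser look unmoved in the before and after pictures.
- **Time:** the clock stood at about 25 s at hand-in. No checks failed.

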